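# Fill the walnut jar through the funnel

### The job

Lift the lid off the funnel and lay it gently on the white chopping board, knob up. Then tip the scoop over the funnel so that all five walnuts go through it into the glass jar, and set the empty scoop gently back on the counter, upright. Leave the jar standing in its place with the funnel in it, and do not disturb the other things on the counter.

Things in the scene. Friction and masses are not known exactly. Their poses are not given: they have to be found in the camera images.
- board: white plastic chopping board, fixed on the counter, 220 (x) by 180 (y) by 12 thick; origin at the centre of its underside
- jar: narrow clear glass jar standing on the counter, loose, 84 outside diameter, 74 bore, 110 tall, 6 mm bottom, about 0.75 kg; origin at the centre of its underside, z up
- funnel: wide metal funnel standing loose in the jar's mouth, 78 tall, held by a collar 26 above its lower end that rests on the jar's rim; spout 64 outside and 58 inside diameter, mouth 150 outside and 144 inside diameter, about 0.16 kg; origin at the centre of the spout's lower end, z up
- funnel_mouth (a point): centre of the funnel's upper rim, 162 above the counter
- lid: round flat steel lid lying loose on the funnel's mouth at the start: plate 158 dia, 4 thick, with a shallow step of 120 dia under it (4 deep) and a black knob on top, 40 tall overall, about 0.18 kg; origin at the centre of the underside of the step, z up
- lid_knob (a point): middle of the lid's black knob (30 dia, 28 tall, its top 13 above this point), 27 above the lid's origin
- scoop: metal scoop with the walnuts in it, an open chute 155 long (x), 76 wide (y), 42 deep, closed at the back (-x) and open at the front (+x), where its floor rises 8 mm to the lip over the last 45 mm; a black handle rises from the back wall and runs forward over the chute; about 0.26 kg empty; origin at its underside, 80 behind the lip, on the centre line, z up
- scoop_grip (a point): point to grip on the black handle bar, which runs along the scoop's x axis, 100 long, 18 wide (y), 22 high; 92 above the scoop's underside (50 free under the bar to the side walls' tops), 10 behind the scoop's origin, bar reaching 29 ahead of and 71 behind this point
- scoop_lip (a point): middle of the pouring lip at the scoop's open front, 80 ahead of its origin and 12 above its underside
- nut1_center (a point): centre of walnut 1 of 5: a whole brown walnut, 27 dia, 32 long, 13 g, in the scoop at the start
- nut2_center (a point): centre of walnut 2 of 5: a whole brown walnut, 27 dia, 32 long, 13 g, in the scoop at the start
- nut3_center (a point): centre of walnut 3 of 5: a whole brown walnut, 27 dia, 32 long, 13 g, in the scoop at the start
- nut4_center (a point): centre of walnut 4 of 5: a whole brown walnut, 27 dia, 32 long, 13 g, in the scoop at the start
- nut5_center (a point): centre of walnut 5 of 5: a whole brown walnut, 27 dia, 32 long, 13 g, in the scoop at the start
- bottle: blue steel drinking bottle, 70 dia, 200 tall, standing (sizes in mm; bystander, loose; origin at its underside)
- mug: white mug, 80 dia, 90 tall, handle at its +y side (sizes in mm; bystander, loose; origin at its underside)
- shaker: small glass salt shaker with steel cap, 36 dia, 75 tall, among the task's things (sizes in mm; bystander, loose; origin at its underside)
- spoon: steel spoon lying along its x axis, 135 long, 38 wide at its bowl end, 8 high, among the task's things (sizes in mm; bystander, loose; origin at its underside)
Mind the look-alikes: they are no part of the job. Of the things shaped like the lid, the steel one is meant. What is shaped like the scoop but purple is not meant.

How it is judged:
By the outcome, as a careful person would: the job done as asked, in the order asked, and still so for the second after the job is handed in, with the robot touching nothing.
It also fails if it takes over 67 s, if anything falls off the work surface, if the arm or the gripper's body presses on something with over 40 N, if the wrist force passes 120 N, or if a joint passes its speed limit or range.

### The arm

A 6-joint arm with a two-finger parallel gripper is mounted at the origin on the work surface. World frame = base frame: x ahead of the robot, y to its left, z up, the work surface at z = 0. Lengths are in mm, angles in degrees, forces in N, time in s.
With the tool pointing down it reaches from about 350 to 850 mm from the base axis. Payload 8.1 kg.
Tool frame: the origin (TCP) lies midway between the tips of the shut fingers; the grasp point (between the pads) lies 19 mm behind it; z points along the fingers, y is the line along which they close (so a half turn about z gives the same grasp; the last joint's range is limited). The gripper opens to 85 mm and grips with 20 to 120 N. Pads are 22 mm wide; open, the fingers measure 114 mm over their backs; the gripper's body (76 mm by 85 mm) begins 54 mm behind the grasp point. The pads swing forward as they close: fully open they stand 13 mm farther back than shut.
Start: joints at [-70.038, 7.471, 85.268, -0, 87.261, -4.893], TCP at [252.213, -544.421, 231.292] pointing down, gripper open.
Joint ranges: [-169.43, 169.43], [-51.17, 129.36], [1.28, 143.12], [-76.62, 256.62], [0, 156.53], [-152.29, 152.29]. Speed limits (degrees/s): [136.94, 136.94, 159.86, 180, 180, 180].

### API

Orientations are given as [roll, pitch, yaw] about the fixed x, y, z axes, in that order (R = Rz(yaw) Ry(pitch) Rx(roll)).
In Python, from bench import sensors, optics, r gives the robot as it stands.
- The arm moves only by the tool apply_moves, never from a script. Its argument "targets" is a list of rows, each a list of 7 numbers: the shift along the tool's x, y, z in mm, then the turn, a rotation vector about the tool's x, y, z in rad, then the closure, from 0 (fully open) to 1 (shut). In form: [[x, y, z, wx, wy, wz, claw], ...]. A call has 1 to 20 rows; each row shifts and turns the commanded pose from where the row before left it, along the tool's axes as they then stand; what a row does not reach is not made up. A row lasts 1/8 s, in which the tool goes at most 62.5 mm and 10.7 degrees, less where a joint would pass 70% of its speed; a pose out of reach is approached as far as the arm can. A call is refused whole if a number of a shift passes 62.5 or a number of a turn 0.188, either way. A call with a gripper value outside its range is refused whole. The fingers move at their own pace and stop on an object; "force" is the grip in N (left out, the last holds). Time passes only in rows, so rows that do not move let the fingers close. It gives the time, the measured TCP pose, the force, the opening and the grip force at its end, in the units of the state.
- sensors.sense(): the state, without advancing time (a new reading comes with each control period).
- optics.snapshot(name): name is "scene" or "top"; returns the picture (400x640x3 uint8, red, green, blue); there is no depth.
- optics.get_calibration(name): a dict with "camera_matrix" (3x3 intrinsics, pixels), "pose" (4x4, takes a point from camera to world coordinates). Camera axes: x right, y down, z forward; pixel columns grow to the right and rows downward; lengths in mm; the calibration is good to about 2 mm. A picture is of the moment at which its call begins. get_calibration takes no time and is no camera call.
- r.hand_in(): hands the job in; it is judged then, once.
The state is a dict: "time": time; "joint_pos": joint angles; "qd": joint speeds; "joint_efforts": joint torques, N m; "tool_pos": TCP position; "tcp_rot": TCP orientation; "ft_force": force on the tool from outside, world axes, zero at the start; "wrist_torque": the same for the moment, N m; "finger_gap": finger opening in mm; "grip_force": force on a finger pad.
Only numpy, scipy, OpenCV 4.12 (cv2) and the standard library are available. Lean on these libraries where they do the work, as an engineer would, in place of code of your own. Each camera call takes 0.05 s, during which the arm holds its last target. There are 200 camera calls.

## Working session

There is one attempt and no reset: what is moved stays moved. The work goes in short steps, Python scripts to look and compute and a tool call to move; the robot and the scene stay as the last step left them, time stands still between calls to the robot, and variables do not carry over. Pictures are saved under pics/ and viewed, at most 10 in all, crops included, and the job is handed in when it is done.

Besides the shell and the picture viewer there is one more tool, called after ">>>" as name(argument=value, ...), one argument or row to a line, values as JSON. apply_moves: Moves the arm, as the interface text tells. Its arguments: {"type":"object","properties":{"targets":{"type":"array"},"force":{"type":"number"}},"required":["targets"]}

```bash
ls; mkdir -p pics
python3 - <<'E'
from bench import sensors, optics, r
import cv2,numpy as np
print(sensors.sense())
for n in("scene","top"):
    im=optics.snapshot(n); cv2.imwrite(f"pics/{n}0.png",im[:,:,::-1])
    c=optics.get_calibration(n); print(n,np.round(c["camera_matrix"],2).tolist(),np.round(c["pose"],4).tolist())
E
```

```text
pics
{'time': 0.0, 'joint_pos': array([-7.00390862e+01,  7.51540697e+00,  8.53280909e+01, -1.66879324e-03,
        8.72615121e+01, -4.89327649e+00]), 'qd': array([-0.05645955, -0.09045622,  0.05839907, -0.03775816, -0.00733983,
        0.03936099]), 'joint_efforts': array([ 2.73893005e-03, -5.69383013e+01, -5.00560176e+01,  2.42532060e-04,
        1.46260142e-02, -2.67733560e-05]), 'tool_pos': array([ 252.00960282, -543.91426889,  230.25270317]), 'tcp_rot': array([-1.79895231e+02, -7.29668187e-03,  2.48542649e+01]), 'ft_force': array([-0.06708571, -0.18278515,  0.81467737]), 'wrist_torque': array([-0.01969158,  0.03820118,  0.02158119]), 'grip_force': 0.0, 'finger_gap': 85.49228484038268}
scene [[471.48, 0.0, 316.19], [0.0, 471.48, 203.87], [0.0, 0.0, 1.0]] [[-0.4899, 0.479, -0.7284, 1604.0556], [0.8718, 0.2645, -0.4124, 504.5283], [-0.0048, -0.837, -0.5472, 920.7854], [0.0, 0.0, 0.0, 1.0]]
top [[403.27, 0.0, 320.25], [0.0, 403.27, 198.88], [0.0, 0.0, 1.0]] [[-0.024, -0.9974, 0.0678, 430.4168], [-0.9997, 0.0244, 0.0046, -85.6158], [-0.0062, -0.0677, -0.9977, 1438.5189], [0.0, 0.0, 0.0, 1.0]]
```

View pics/top0.png

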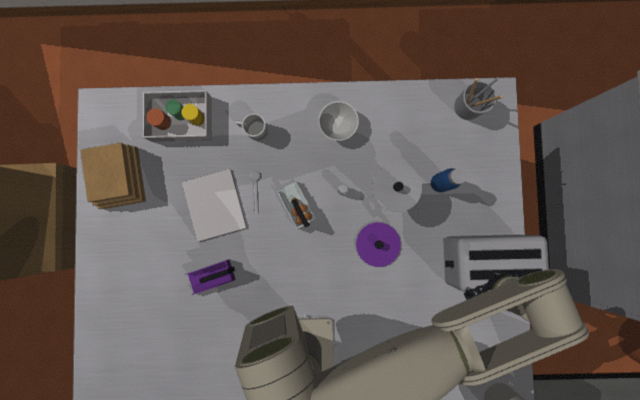

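View pics/scene0.png

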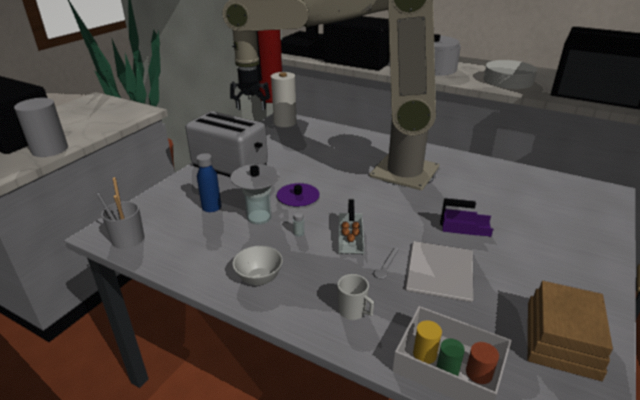

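The top view shows the steel lid's knob at about (398,186), the walnut scoop near (297,205), the board near (214,205), the spoon at (256,190), the shaker at (343,190) and the bottle at (445,180). I'll enlarge both views.

Run:
```python
import cv2,numpy as np
a=cv2.imread("pics/top0.png")[155:255,170:330]; b=cv2.imread("pics/top0.png")[150:250,320:480]
f=lambda i:cv2.convertScaleAbs(cv2.resize(i,None,fx=5,fy=5,interpolation=cv2.INTER_CUBIC)[:,:800],alpha=1.5)
cv2.imwrite("pics/topA.png",f(a)); 
s=cv2.imread("pics/scene0.png")
c=cv2.convertScaleAbs(cv2.resize(s[150:290,225:385],None,fx=4,fy=4,interpolation=cv2.INTER_CUBIC),alpha=1.4)
cv2.imwrite("pics/scA.png",c)
cv2.imwrite("pics/topB.png",f(b))
```

```text
(no output)
```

View pics/topA.png

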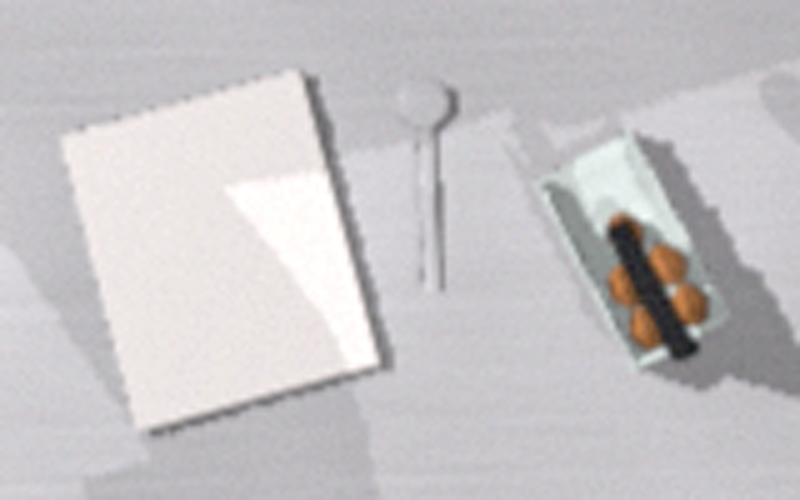

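View pics/topB.png

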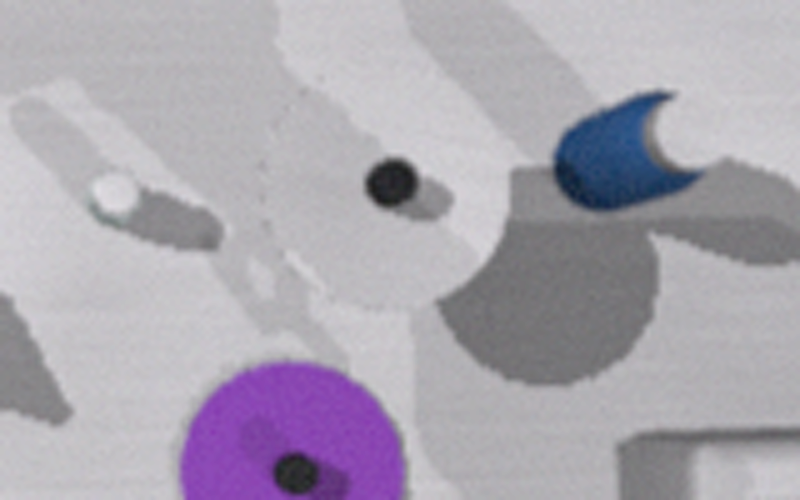

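View pics/scA.png

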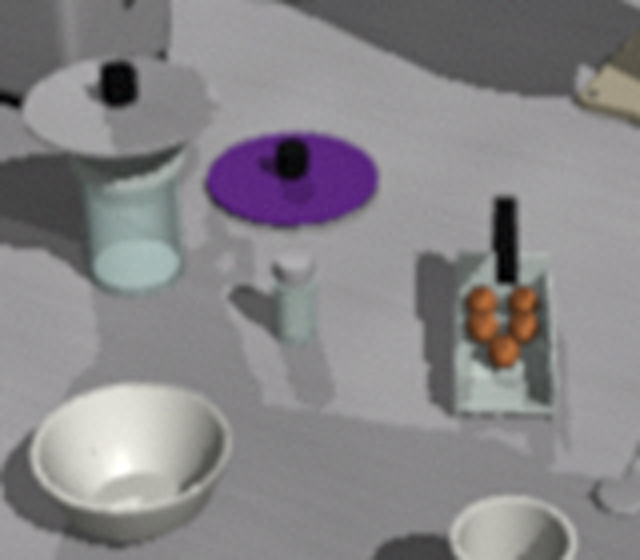

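The crops show:
- **topA:** board corners at (302,70), (380,365), (145,432) and (62,137). The handle bar runs (620,230) to (684,350). The scoop's rim corners are near (548,182), (632,135), (725,318) and (640,368), and the scoop opens towards the top of the image (+x).
- **topB:** knob at (392,183), shaker at (115,198), bottle at (640,150).
- **scA:** knob centre at (119,83), jar base around (137,268).

```bash
cat > h.py <<'E'
from bench import sensors, optics, r
import numpy as np
from scipy.spatial.transform import Rotation as R
def ray(n,p,z):
    c=optics.get_calibration(n);T=c["pose"];d=T[:3,:3]@np.linalg.inv(c["camera_matrix"])@[p[0],p[1],1]
    return T[:3,3]+d*(z-T[2,3])/d[2]
def A(p,z):return ray("top",(170+(p[0]+.5)/5-.5,155+(p[1]+.5)/5-.5),z)
def B(p,z):return ray("top",(320+(p[0]+.5)/5-.5,150+(p[1]+.5)/5-.5),z)
def S(p,z):return ray("scene",(225+(p[0]+.5)/4-.5,150+(p[1]+.5)/4-.5),z)
def proj(n,P):
    c=optics.get_calibration(n);q=np.linalg.inv(c["pose"])@np.r_[P,1];u=c["camera_matrix"]@q[:3];return u[:2]/u[2]
E
python3 - <<'E'
from h import *
np.set_printoptions(precision=1,suppress=True)
print("knob",B((392,183),194),S((119,83),185), "lidplate S",S((119,106),166))
bc=[A(p,12) for p in((302,70),(380,365),(145,432),(62,137))]
print("board",bc,np.mean(bc,0))
f,b=A((620,230),103),A((684,350),103);print("bar f,b",f,b,"yaw",np.degrees(np.arctan2(*(f-b)[1::-1])),np.linalg.norm(f-b))
rc=[A(p,42) for p in((548,182),(632,135),(725,318),(640,368))]
print("rim",rc,"yaw",np.degrees(np.arctan2(*(rc[0]+rc[1]-rc[2]-rc[3])[1::-1])))
print("scoop S: bar back top",S((505,198),103),"front top",S((507,250),103),"lip",S((504,411),8))
print("shaker",B((115,198),75),"bottle",B((665,125),200),"spoon",A((432,285),4),A((425,100),4),"jar base S",S((137,268),3),"purple",B((295,435),10))
E
```

```text
knob [ 548.5 -321.5  194. ] [ 549.3 -319.5  185. ] lidplate S [ 553.1 -318.5  166. ]
board [array([643.5, 240.4,  12. ]), array([432.2, 187.1,  12. ]), array([389. , 353.5,  12. ]), array([599.7, 412. ,  12. ])] [516.1 298.3  12. ]
bar f,b [517.6   9.2 103. ] [437.1 -31.6 103. ] yaw 26.854851370472407 90.25087748704917
rim [array([556.3,  62.9,  42. ]), array([587.7,   3.8,  42. ]), array([458.8, -58. ,  42. ]), array([425.7,   1.5,  42. ])] yaw 25.407916115733485
scoop S: bar back top [437.1 -27.8 103. ] front top [503.5   6.  103. ] lip [574.2  41.4   8. ]
shaker [ 554.2 -155.9   75. ] bottle [ 579.7 -489.8  200. ] spoon [488.1 150.9   4. ] [620.9 154.1   4. ] jar base S [ 546.5 -319.7    3. ] purple [ 389.3 -281.4   10. ]
```

```bash
cat >> h.py <<'E'
def to(P,rpy=None,tool=None):
    """tool-frame shift and rotvec from measured pose to target pose"""
    s=sensors.sense();M=R.from_euler("xyz",s["tcp_rot"],degrees=True)
    d=M.inv().apply(np.array(P)-s["tool_pos"])
    w=(M.inv()*R.from_euler("xyz",rpy,degrees=True)).as_rotvec() if rpy is not None else np.zeros(3)
    print("t",round(s["time"],2),"q",np.round(s["joint_pos"],1),"shift",np.round(d,1),"turn",np.round(w,3),"gap",round(s["finger_gap"],1))
E
python3 -c "
from h import *
to((549,-320,230),(180,0,24.85))"
```

```text
t 0.1 q [-70.    7.5  85.3   0.   87.3  -4.9] shift [363.6 -78.4   0.5] turn [-0.002 -0.     0.   ] gap 85.4
```

>>> apply_moves(
  targets=[
    [20,-4.3,0,0,0,0,0],
    [40,-8.6,0,0,0,0,0],
    [40,-8.6,0,0,0,0,0],
    [40,-8.6,0,0,0,0,0],
    [40,-8.6,0,0,0,0,0],
    [40,-8.6,0,0,0,0,0],
    [40,-8.6,0,0,0,0,0],
    [40,-8.6,0,0,0,0,0],
    [40,-8.6,0,0,0,0,0],
    [23.6,-5.3,0,0,0,0,0],
    [0,0,0,0,0,0,0.3],
    [0,0,0,0,0,0,0.3],
  ],
)

```text
time: 1.6
tool_pos: [548.6, -320.8, 231.1]
tcp_rot: [-180.0, 0.0, 24.8]
ft_force: [0.7, 0.1, -0.4]
finger_gap: 59.7
grip_force: 0.0
```

```bash
python3 -c "
from h import *
to((549,-320,173),(180,0,24.85))
import cv2
t=optics.snapshot('top')[140:240,330:450,::-1];s=optics.snapshot('scene')[100:240,180:330,::-1]
t=cv2.resize(t,None,fx=3,fy=3,interpolation=2)[:400];s=cv2.resize(s,None,fx=2.9,fy=2.9,interpolation=2)
h=max(t.shape[0],s.shape[0]);p=lambda i:cv2.copyMakeBorder(i,0,h-i.shape[0],0,0,0)
cv2.imwrite('pics/k.png',np.hstack([p(t),p(s)]))"
```

```text
t 1.6 q [-34.9  13.   79.1  -0.   87.9  30.2] shift [ 0.7 -0.6 58.1] turn [-0.     0.001 -0.   ] gap 59.7
```

View pics/k.png

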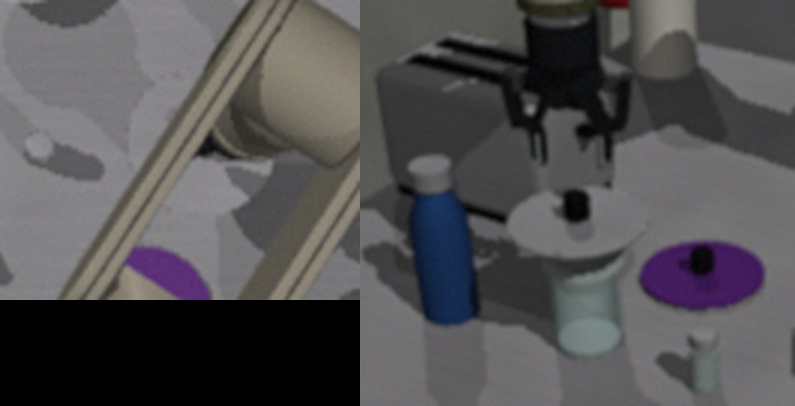

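The scene view shows the gripper straight above the steel lid's knob at (575,207), with the fingers either side of it. I'll go down, grip and lift a little.

>>> apply_moves(
  targets=[
    [0.7,-0.6,15,0,0,0,0.3],
    [0,0,20,0,0,0,0.3],
    [0,0,15,0,0,0,0.3],
    [0,0,8,0,0,0,0.3],
    [0,0,0,0,0,0,0.3],
    [0,0,0,0,0,0,0.5],
    [0,0,0,0,0,0,0.6],
    [0,0,0,0,0,0,0.7],
    [0,0,0,0,0,0,0.8],
    [0,0,0,0,0,0,0.8],
    [0,0,0,0,0,0,0.8],
  ],
  force=35,
)

```text
time: 3.08
tool_pos: [550.0, -319.8, 174.0]
tcp_rot: [179.9, -0.0, 24.9]
ft_force: [1.2, 0.2, 4.4]
finger_gap: 28.7
grip_force: 34.8
```

>>> apply_moves(
  targets=[
    [0,0,-5,0,0,0,0.8],
    [0,0,-10,0,0,0,0.8],
    [0,0,-15,0,0,0,0.8],
    [0,0,-15,0,0,0,0.8],
    [0,0,-10,0,0,0,0.8],
    [0,0,-5,0,0,0,0.8],
    [0,0,0,0,0,0,0.8],
  ],
)

```text
time: 3.95
tool_pos: [549.7, -319.7, 233.6]
tcp_rot: [180.0, -0.0, 24.9]
ft_force: [-0.9, 0.2, -2.2]
finger_gap: 29.1
grip_force: 34.7
```

```bash
python3 -c "
from h import *
print(sensors.sense()['ft_force'])
to((516,298,234),(180,0,24.85))
import cv2
s=optics.snapshot('scene')[60:240,160:340,::-1]
cv2.imwrite('pics/k2.png',cv2.resize(s,None,fx=3,fy=3,interpolation=2))"
```

```text
[-0.90490639  0.19156669 -2.17322871]
t 3.95 q [-34.8  12.9  78.9   0.   88.1  30.3] shift [ 229.1 -574.6   -0.6] turn [ 0. -0.  0.] gap 29.1
```

View pics/k2.png

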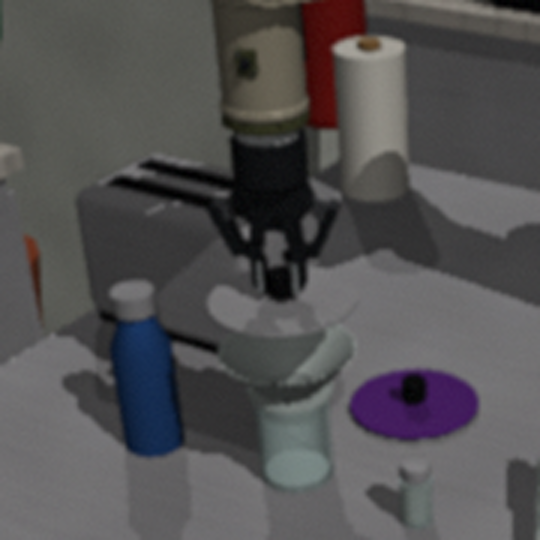

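The lid hangs level from the gripper at (280,300), and the funnel is still in the jar. I'll carry it to the board.

>>> apply_moves(
  targets=[
    [4.4,-11.1,0,0,0,0,0.8],
    [8.9,-22.3,0,0,0,0,0.8],
    [14.8,-37.1,0,0,0,0,0.8],
    [14.8,-37.1,0,0,0,0,0.8],
    [14.8,-37.1,0,0,0,0,0.8],
    [14.8,-37.1,0,0,0,0,0.8],
    [14.8,-37.1,0,0,0,0,0.8],
    [14.8,-37.1,0,0,0,0,0.8],
    [14.8,-37.1,0,0,0,0,0.8],
    [14.8,-37.1,0,0,0,0,0.8],
    [14.8,-37.1,0,0,0,0,0.8],
    [14.8,-37.1,0,0,0,0,0.8],
    [14.8,-37.1,0,0,0,0,0.8],
    [14.8,-37.1,0,0,0,0,0.8],
    [14.8,-37.1,0,0,0,0,0.8],
    [14.8,-37.1,0,0,0,0,0.8],
    [5.6,-14,0,0,0,0,0.8],
    [3,-7.5,0,0,0,0,0.8],
    [0,0,0,0,0,0,0.8],
  ],
)

```text
time: 6.38
tool_pos: [515.9, 297.5, 233.1]
tcp_rot: [180.0, 0.0, 24.9]
ft_force: [-0.3, -0.0, -1.6]
finger_gap: 28.8
grip_force: 34.9
```

>>> apply_moves(
  targets=[
    [0,0,10,0,0,0,0.8],
    [0,0,25,0,0,0,0.8],
    [0,0,35,0,0,0,0.8],
    [0,0,35,0,0,0,0.8],
    [0,0,35,0,0,0,0.8],
    [0,0,25,0,0,0,0.8],
    [0,0,15,0,0,0,0.8],
    [0,0,10,0,0,0,0.8],
    [0,0,5,0,0,0,0.8],
    [0,0,3,0,0,0,0.8],
    [0,0,0,0,0,0,0.8],
    [0,0,0,0,0,0,0.8],
  ],
)

```text
time: 7.88
tool_pos: [516.5, 298.0, 35.9]
tcp_rot: [180.0, -0.1, 24.9]
ft_force: [-0.3, 0.5, -1.4]
finger_gap: 28.9
grip_force: 34.9
```

```bash
python3 -c "
from h import *
to((516,298,28),(180,0,24.85))
import cv2
s=optics.snapshot('scene')[130:330,340:560,::-1]
cv2.imwrite('pics/k3.png',cv2.resize(s,None,fx=2.8,fy=2.8,interpolation=2))"
```

```text
t 7.88 q [25.1 16.9 95.9 -0.  67.2 90.2] shift [-0.4 -0.2  7.9] turn [ 0.    -0.001  0.   ] gap 28.9
```

View pics/k3.png

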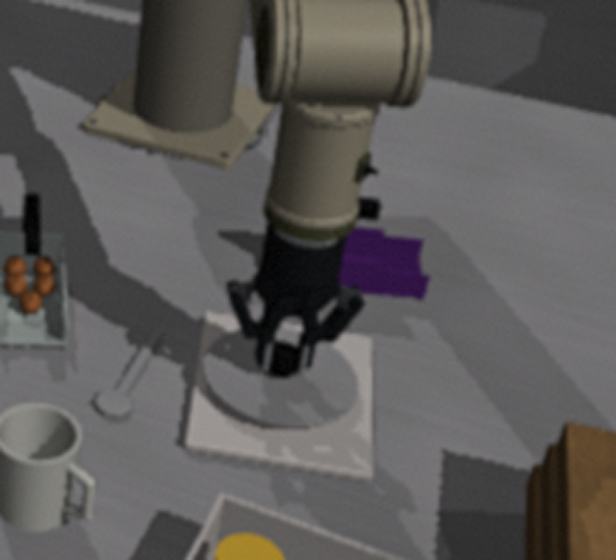

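The lid is level just above the board, and its edge stays inside the board's outline of about (190–372, 315–470). I'll lower it the last few mm.

>>> apply_moves(
  targets=[
    [0,0,2,0,0,0,0.8],
    [0,0,2,0,0,0,0.8],
    [0,0,1,0,0,0,0.8],
    [0,0,1,0,0,0,0.8],
    [0,0,1,0,0,0,0.8],
    [0,0,0,0,0,0,0.8],
  ],
)

```text
time: 8.68
tool_pos: [516.2, 297.8, 28.8]
tcp_rot: [180.0, -0.0, 24.9]
ft_force: [-3.2, -1.7, 3.5]
finger_gap: 28.9
grip_force: 35.3
```

>>> apply_moves(
  targets=[
    [0,0,0,0,0,0,0.5],
    [0,0,0,0,0,0,0.3],
    [0,0,0,0,0,0,0.3],
    [0,0,0,0,0,0,0.3],
    [0,0,-10,0,0,0,0.3],
    [0,0,-25,0,0,0,0.3],
    [0,0,-30,0,0,0,0.3],
    [0,0,-30,0,0,0,0.3],
    [0,0,-30,0,0,0,0.3],
    [0,0,-25,0,0,0,0.3],
    [0,0,0,0,0,0,0.3],
  ],
)

```text
time: 10.05
tool_pos: [517.8, 298.6, 182.0]
tcp_rot: [-180.0, -0.3, 24.9]
ft_force: [0.3, 1.0, -1.1]
finger_gap: 59.6
grip_force: 0.0
```

>>> apply_moves(
  targets=[
    [0,0,0,0,0,-0.1,0.3],
    [0,0,0,0,0,-0.18,0.3],
    [0,0,0,0,0,-0.18,0.3],
    [0,0,0,0,0,-0.18,0.3],
    [0,0,0,0,0,-0.18,0.3],
    [0,0,0,0,0,-0.18,0.3],
    [0,0,0,0,0,-0.18,0.3],
    [0,0,0,0,0,-0.18,0.3],
    [0,0,0,0,0,-0.18,0.3],
    [0,0,0,0,0,-0.18,0.3],
    [0,0,0,0,0,-0.18,0.3],
    [0,0,0,0,0,-0.18,0.3],
    [0,0,0,0,0,-0.18,0.3],
    [0,0,0,0,0,-0.18,0.3],
    [0,0,0,0,0,-0.18,0.3],
    [0,0,0,0,0,-0.18,0.3],
    [0,0,0,0,0,-0.18,0.3],
    [0,0,0,0,0,-0.18,0.3],
    [0,0,0,0,0,0,0.3],
  ],
)

```text
time: 12.42
tool_pos: [515.5, 297.5, 177.2]
tcp_rot: [180.0, -0.1, -154.2]
ft_force: [-0.6, 0.2, -0.1]
finger_gap: 59.8
grip_force: 0.0
```

```bash
python3 -c "
from h import *
to((496,-2.4,178),(180,0,206))"
```

```text
t 12.43 q [ 25.1   8.6  89.8   0.   81.8 -90.8] shift [ 148.3 -261.4   -0.6] turn [ 0.    -0.002 -0.003] gap 59.8
```

>>> apply_moves(
  targets=[
    [9.9,-17.4,0,0,0,-0.003,0.3],
    [19.7,-34.8,0,0,0,0,0.3],
    [19.7,-34.8,0,0,0,0,0.3],
    [19.7,-34.8,0,0,0,0,0.3],
    [19.7,-34.8,0,0,0,0,0.3],
    [19.7,-34.8,0,0,0,0,0.3],
    [19.7,-34.8,0,0,0,0,0.3],
    [12.8,-22.6,0,0,0,0,0.3],
    [7.4,-12.6,0,0,0,0,0.3],
    [0,0,0,0,0,0,0.3],
    [0,0,0,0,0,0,0.3],
  ],
)

```text
time: 13.8
tool_pos: [497.7, -1.6, 178.2]
tcp_rot: [180.0, 0.0, -153.9]
ft_force: [-0.9, -0.5, -0.3]
finger_gap: 59.4
grip_force: 0.0
```

```bash
python3 -c "
from h import *
to((496,-2.4,75),(180,0,206))
import cv2
s=optics.snapshot('scene')[110:270,290:450,::-1];t=optics.snapshot('top')[140:260,180:300,::-1]
q=lambda i:cv2.resize(i,(400,400),interpolation=2)
cv2.imwrite('pics/k4.png',cv2.convertScaleAbs(np.hstack([q(s),q(t)]),alpha=1.4))"
```

```text
t 13.8 q [  -6.1   -6.8  105.1    0.    81.6 -122.2] shift [ 1.900e+00 -1.000e-01  1.032e+02] turn [0.    0.    0.001] gap 59.4
```

View pics/k4.png

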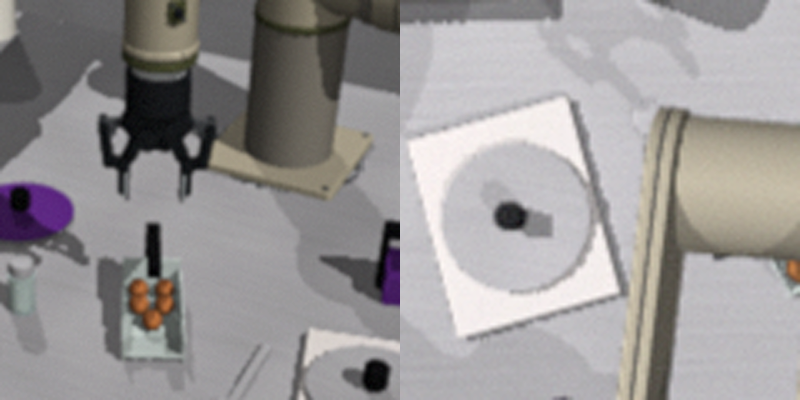

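The lid lies in the middle of the board, and the open fingers at (125,190) and (183,190) straddle the handle bar at x≈153. I'll go down and grip.

>>> apply_moves(
  targets=[
    [1.9,0,15,0,0,0,0.3],
    [0,0,25,0,0,0,0.3],
    [0,0,25,0,0,0,0.3],
    [0,0,20,0,0,0,0.3],
    [0,0,12,0,0,0,0.3],
    [0,0,6,0,0,0,0.3],
    [0,0,0,0,0,0,0.4],
    [0,0,0,0,0,0,0.6],
    [0,0,0,0,0,0,0.7],
    [0,0,0,0,0,0,0.8],
    [0,0,0,0,0,0,0.9],
    [0,0,0,0,0,0,0.95],
    [0,0,0,0,0,0,1],
    [0,0,0,0,0,0,1],
  ],
  force=70,
)

```text
time: 15.65
tool_pos: [495.9, -3.0, 75.2]
tcp_rot: [180.0, -0.0, -153.9]
ft_force: [-0.3, 0.4, -1.5]
finger_gap: 17.1
grip_force: 69.1
```

>>> apply_moves(
  targets=[
    [0,0,-3,0,0,0,1],
    [0,0,-6,0,0,0,1],
    [0,0,-12,0,0,0,1],
    [0,0,-20,0,-0.02,0,1],
    [0,0,-25,0,-0.02,0,1],
    [0,0,-25,0,-0.02,0,1],
    [0,0,-25,0,-0.02,0,1],
    [0,0,-25,0,-0.02,0,1],
    [0,0,-25,0,-0.02,0,1],
    [0,0,-18,0,0,0,1],
    [0,0,-10,0,0,0,1],
    [0,0,-5,0,0,0,1],
    [0,0,0,0,0,0,1],
  ],
)

```text
time: 17.27
tool_pos: [485.7, -8.0, 273.4]
tcp_rot: [180.0, 6.8, -153.9]
ft_force: [-0.5, 0.3, -3.4]
finger_gap: 17.0
grip_force: 68.8
```

```bash
python3 -c "
from h import *
import cv2
to((611.5,-212,275))
s=sensors.sense();M=R.from_euler('xyz',s['tcp_rot'],degrees=True)
g=s['tool_pos']+M.apply([0,0,0])
for nm,pt in (('lip',(80,0,12)),('back',(-75,0,42))):
    P=s['tool_pos']+M.apply([-(pt[0]+10),pt[1],-(pt[2]-75)]);print(nm,P.round(1),proj('scene',P).round(0))
cv2.imwrite('pics/x1.png',optics.snapshot('scene')[:,:,::-1])
im=cv2.imread('pics/x1.png');h=cv2.cvtColor(im,cv2.COLOR_BGR2HSV)
m=((h[...,0]>5)&(h[...,0]<16)&(h[...,1]>140)&(h[...,2]>60)).astype('uint8');m[260:]=0
n,l,st,c=cv2.connectedComponentsWithStats(m);print([(st[i,4],c[i].round(0)) for i in range(1,n) if st[i,4]>8])"
```

```text
t 17.27 q [ -10.1  -17.5  104.7    4.    87.3 -126.1] shift [ -23.4 -238.5    1.1] turn [0. 0. 0.] gap 17.0
lip [572.6  34.6 221.5] [351. 192.]
back [431.2 -34.7 232.9] [351. 162.]
[(np.int32(20), array([170., 143.])), (np.int32(169), array([351., 176.]))]
```

>>> apply_moves(
  targets=[
    [-1,-10,0,0,0,0,1],
    [-2,-20,0,0,0,0,1],
    [-2.5,-25,0,0,0,0,1],
    [-2.5,-25,0,0,0,0,1],
    [-2.5,-25,0,0,0,0,1],
    [-2.5,-25,0,0,0,0,1],
    [-2.5,-25,0,0,0,0,1],
    [-2.5,-25,0,0,0,0,1],
    [-2.5,-25,0,0,0,0,1],
    [-2,-20,0,0,0,0,1],
    [-1,-13.5,0,0,0,0,1],
    [0,0,0,0,0,0,1],
  ],
)

```text
time: 18.82
tool_pos: [611.6, -213.3, 275.7]
tcp_rot: [180.0, 6.8, -154.0]
ft_force: [-0.5, 1.4, -3.1]
finger_gap: 17.1
grip_force: 68.9
```

```bash
python3 -c "
from h import *
to((611.5,-212,275))
s=sensors.sense();M=R.from_euler('xyz',s['tcp_rot'],degrees=True);print(M.inv().apply([0,0,-1]))
T=R.from_euler('z',60,degrees=True)*R.from_euler('x',180,degrees=True)*R.from_rotvec([0,-.12,0])
print((M.inv()*T).as_rotvec(), 'world axis turn -146deg in tool:',M.inv().apply([0,0,-2.548]))"
```

```text
t 18.82 q [ -26.9    9.5   78.7    5.5   87.7 -142.9] shift [-0.4  1.3  0.8] turn [0. 0. 0.] gap 17.1
[ 1.18965771e-01 -7.39735849e-04  9.92898080e-01]
[ 3.04395067e-01 -1.23532487e-03  2.53003279e+00] world axis turn -146deg in tool: [ 3.03124785e-01 -1.88484694e-03  2.52990431e+00]
```

>>> apply_moves(
  targets=[
    [0,0,0,0.006,0,0.05,1],
    [0,0,0,0.012,0,0.1,1],
    [0,0,0,0.0168,0,0.14,1],
    [0,0,0,0.0168,0,0.14,1],
    [0,0,0,0.0168,0,0.14,1],
    [0,0,0,0.0168,0,0.14,1],
    [0,0,0,0.0168,0,0.14,1],
    [0,0,0,0.0168,0,0.14,1],
    [0,0,0,0.0168,0,0.14,1],
    [0,0,0,0.0168,0,0.14,1],
    [0,0,0,0.0168,0,0.14,1],
    [0,0,0,0.0168,0,0.14,1],
    [0,0,0,0.0168,0,0.14,1],
    [0,0,0,0.0168,0,0.14,1],
    [0,0,0,0.0168,0,0.14,1],
    [0,0,0,0.0168,0,0.14,1],
    [0,0,0,0.0168,0,0.14,1],
    [0,0,0,0.0168,0,0.14,1],
    [0,0,0,0.0108,0,0.09,1],
    [0,0,0,0.006,0,0.05,1],
  ],
)

```text
time: 21.32
tool_pos: [611.5, -211.4, 276.6]
tcp_rot: [180.0, 6.8, 60.0]
ft_force: [0.6, -0.1, -4.1]
finger_gap: 16.8
grip_force: 68.9
```

```bash
cat >> h.py <<'E'
def lip(th,back=35,h=28,b=-120,F=(549.5,-320)):
    "TCP pose for scoop nose-down th deg, lip back mm before the funnel centre, h above its mouth"
    M=R.from_euler("z",b+180,degrees=True)*R.from_euler("x",180,degrees=True)*R.from_euler("y",th,degrees=True)
    u=np.array([np.cos(np.radians(b)),np.sin(np.radians(b)),0])
    L=np.array([F[0],F[1],162+h])-back*u
    return L+M.apply([90,0,-63]),M
E
python3 -c "
from h import *
np.set_printoptions(precision=2,suppress=True)
s=sensors.sense();print(s['joint_pos'],s['ft_force'])
p=s['tool_pos'];M=R.from_euler('xyz',s['tcp_rot'],degrees=True)
for th in (-5,5,15,25,35,45,55,65):
    P,N=lip(th);print(th,P,M.inv().apply(P-p),(M.inv()*N).as_rotvec());p,M=P,N"
```

```text
[-19.84  15.52  71.72  -6.7   93.93   9.77] [ 0.62 -0.14 -4.13]
-5 [ 614.57 -207.29  244.92] [ 8.78  0.64 30.85] [ 0.    0.03 -0.  ]
5 [ 609.08 -216.8   260.6 ] [-12.31  -0.   -14.67] [0.   0.17 0.  ]
15 [ 602.31 -228.52  274.15] [-12.31   0.   -14.67] [0.   0.17 0.  ]
25 [ 594.47 -242.11  285.13] [-12.31  -0.   -14.67] [-0.    0.17  0.  ]
35 [ 585.79 -257.14  293.23] [-12.31   0.   -14.67] [-0.    0.17 -0.  ]
45 [ 576.55 -273.16  298.19] [-12.31   0.   -14.67] [0.   0.17 0.  ]
55 [ 567.01 -289.68  299.86] [-12.31  -0.   -14.67] [0.   0.17 0.  ]
65 [ 557.47 -306.2   298.19] [-12.31  -0.   -14.67] [ 0.    0.17 -0.  ]
```

>>> apply_moves(
  targets=[
    [4.4,0.3,15,0,0.015,0,1],
    [4.4,0.3,15.8,0,0.015,0,1],
    [0,0,0,0,0,0,1],
    [-5.83,0,-7.6,0,0.0873,0,1],
    [-5.83,0,-7.6,0,0.0873,0,1],
    [-5.83,0,-7.6,0,0.0873,0,1],
    [-5.83,0,-7.6,0,0.0873,0,1],
    [-2.83,0,-3.87,0,0.0436,0,1],
    [-2.83,0,-3.87,0,0.0436,0,1],
    [-2.83,0,-3.87,0,0.0436,0,1],
    [-2.83,0,-3.87,0,0.0436,0,1],
    [-2.83,0,-3.87,0,0.0436,0,1],
    [-2.83,0,-3.87,0,0.0436,0,1],
    [0,0,0,0,0,0,1],
    [0,0,0,0,0,0,1],
  ],
)

```text
time: 23.2
tool_pos: [590.5, -249.9, 289.9]
tcp_rot: [180.0, -29.8, 60.1]
ft_force: [0.1, 0.0, -3.3]
finger_gap: 16.8
grip_force: 69.1
```

```bash
cat > nuts.py <<'E'
from h import *
import cv2,sys
s=sensors.sense();M=R.from_euler('xyz',s['tcp_rot'],degrees=True)
L=s['tool_pos']+M.apply([-90,0,63]);print('lip',L.round(1),'ft',s['ft_force'].round(1),'q',s['joint_pos'].round(0))
print('lip px',proj('scene',L).round(0),'mouth',proj('scene',(549,-320,162)).round(0),'jar',proj('scene',(549,-320,20)).round(0))
im=optics.snapshot('scene')[:,:,::-1].copy();cv2.imwrite(f'pics/{sys.argv[1]}.png',im)
h=cv2.cvtColor(im,cv2.COLOR_BGR2HSV)
m=((h[...,0]>5)&(h[...,0]<18)&(h[...,1]>110)&(h[...,2]>40)).astype('uint8');m[300:]=0
n,l,st,c=cv2.connectedComponentsWithStats(m);print([(int(st[i,4]),c[i].round(0).tolist()) for i in range(1,n) if st[i,4]>6 and 150<c[i][0]<420 and c[i][1]>90])
E
python3 nuts.py p1
```

```text
lip [ 567.3 -290.4  190.5] ft [ 0.1  0.  -3.3] q [-44.  14.  77.  29.  96. -12.]
lip px [258. 173.] mouth [255. 177.] jar [258. 213.]
[(46, [171.0, 146.0])]
```

>>> apply_moves(
  targets=[
    [-2.83,0,-3.87,0,0.0436,0,1],
    [-2.83,0,-3.87,0,0.0436,0,1],
    [-2.83,0,-3.87,0,0.0436,0,1],
    [-2.83,0,-3.87,0,0.0436,0,1],
    [0,0,0,0,0,0,1],
    [0,0,0,0,0,0,1],
    [0,0,0,0,0,0,1],
  ],
)

```text
time: 24.12
tool_pos: [581.7, -265.1, 296.7]
tcp_rot: [179.9, -39.9, 60.2]
ft_force: [-0.5, 0.2, -3.0]
finger_gap: 16.6
grip_force: 69.1
```

```bash
python3 nuts.py p2
```

```text
lip [ 567.5 -290.   190.6] ft [-0.5  0.2 -3. ] q [-50.  17.  76.  38. 100. -18.]
lip px [259. 173.] mouth [255. 177.] jar [258. 213.]
[(46, [171.0, 146.0])]
```

>>> apply_moves(
  targets=[
    [-2.83,0,-3.87,0,0.0436,0,1],
    [-2.83,0,-3.87,0,0.0436,0,1],
    [-2.83,0,-3.87,0,0.0436,0,1],
    [-2.83,0,-3.87,0,0.0436,0,1],
    [-2.83,0,-3.87,0,0.0436,0,1],
    [-2.83,0,-3.87,0,0.0436,0,1],
    [0,0,0,0,0,0,1],
    [0,0,0,0,0,0,1],
    [0,0,0,0,0,0,1],
    [0,0,0,0,0,0,1],
  ],
)

```text
time: 25.42
tool_pos: [567.6, -289.7, 300.7]
tcp_rot: [179.9, -54.8, 60.2]
ft_force: [-0.6, 0.1, -4.2]
finger_gap: 16.9
grip_force: 69.2
```

```bash
python3 nuts.py p3; python3 -c "
import cv2,numpy as np
a=cv2.imread('pics/p1.png').astype(int);b=cv2.imread('pics/p3.png').astype(int)
d=abs(b-a).sum(2)[180:230,235:285];print((d>60).sum());
print('jar p3 mean BGR',b[195:225,248:270].mean((0,1)),a[195:225,248:270].mean((0,1)))"
```

```text
lip [ 567.5 -290.1  190.8] ft [-0.6  0.1 -4.2] q [-57.  24.  75.  49. 106. -23.]
lip px [258. 173.] mouth [255. 177.] jar [258. 213.]
[(47, [171.0, 146.0])]
168
jar p3 mean BGR [96.31363636 99.9        93.52727273] [93.96212121 97.52121212 91.27424242]
```

Run:
```python
from h import *
import cv2
for n in('top','scene'):
    im=optics.snapshot(n)[:,:,::-1].copy();cv2.imwrite(f'pics/q_{n}.png',im)
    h=cv2.cvtColor(im,cv2.COLOR_BGR2HSV);m=((h[...,0]>3)&(h[...,0]<18)&(h[...,1]>70)).astype('uint8')
    k,l,st,c=cv2.connectedComponentsWithStats(m)
    print(n,[(int(st[i,4]),c[i].round(0).tolist()) for i in range(1,k) if st[i,4]>3 and ((200<c[i][0]<310 and 100<c[i][1]<300) if n=='scene' else (330<c[i][0]<480 and 90<c[i][1]<330))])
print('mouth top',proj('top',(549,-320,162)),'scoop back',proj('top',lip(55)[0]))
a=cv2.imread('pics/q_top.png')[130:260,320:450];b=cv2.imread('pics/q_scene.png')[100:230,190:320]
q=lambda i:cv2.convertScaleAbs(cv2.resize(i,(400,400),interpolation=2),alpha=1.5)
cv2.imwrite('pics/q.png',np.hstack([q(a),q(b)]))
```

```text
top [(71, [391.0, 186.0]), (29, [394.0, 195.0])]
scene []
mouth top [395.6596598 187.0454407] scoop back [393.49442981 176.2796042 ]
```

View pics/q.png

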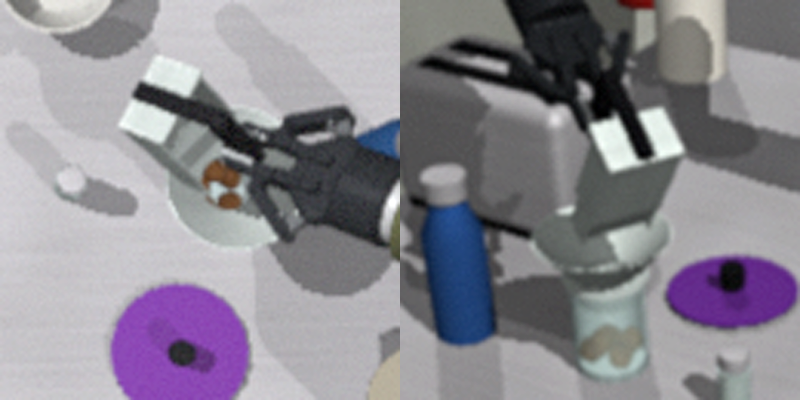

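The picture shows walnuts at the jar's bottom at (612,345), seen greyish through the glass. From above they show down the funnel's throat at (220,185), and the scoop looks empty. I'll tip a bit further to be sure, then turn it back level.

>>> apply_moves(
  targets=[
    [-2.83,0,-3.87,0,0.0436,0,1],
    [-5.83,0,-7.6,0,0.0873,0,1],
    [-2.83,0,-3.87,0,0.0436,0,1],
    [0,0,0,0,0,0,1],
    [0,0,0,0,0,0,1],
    [0,0,0,0,0,0,1],
  ],
)

```text
time: 26.32
tool_pos: [558.2, -306.3, 299.4]
tcp_rot: [179.8, -64.8, 60.3]
ft_force: [0.8, 0.7, -2.1]
finger_gap: 16.8
grip_force: 69.3
```

>>> apply_moves(
  targets=[
    [5.15,0,8.08,0,-0.0873,0,1],
    [5.15,0,8.08,0,-0.0873,0,1],
    [5.15,0,8.08,0,-0.0873,0,1],
    [5.15,0,8.08,0,-0.0873,0,1],
    [5.15,0,8.08,0,-0.0873,0,1],
    [5.15,0,8.08,0,-0.0873,0,1],
    [5.15,0,8.08,0,-0.0873,0,1],
    [5.15,0,8.08,0,-0.0873,0,1],
    [5.15,0,8.08,0,-0.0873,0,1],
    [5.15,0,8.08,0,-0.0873,0,1],
    [5.15,0,8.08,0,-0.0873,0,1],
    [5.15,0,8.08,0,-0.0873,0,1],
    [5.15,0,8.08,0,-0.0873,0,1],
    [0,0,0,0,0,0,1],
    [0,0,0,0,0,0,1],
  ],
)

```text
time: 28.2
tool_pos: [612.2, -211.9, 253.8]
tcp_rot: [180.0, 0.0, 60.1]
ft_force: [-0.7, 0.2, -2.7]
finger_gap: 16.9
grip_force: 69.0
```

```bash
python3 -c "
from h import *
to((611.5,-212,275),(180,0,60))
s=sensors.sense();M=R.from_euler('xyz',s['tcp_rot'],degrees=True);print(s['tool_pos'],s['tcp_rot'],M.inv().apply(np.array([485.7,-8,275])-s['tool_pos']))"
```

```text
t 28.2 q [-23.6  14.4  75.1  -0.   90.4   6.3] shift [ -0.5  -0.6 -21.2] turn [0.001 0.001 0.002] gap 16.9
[ 612.24904071 -211.89389619  253.7668612 ] [1.79957073e+02 4.49524721e-02 6.01174177e+01] [ 113.71935896 -211.29295968  -21.48067456]
```

>>> apply_moves(
  targets=[
    [0,0,-10,0,0,0,1],
    [0,0,-11,0,0,0,1],
    [10.3,-17.1,0,0,0,0,1],
    [20.5,-34.2,0,0,0,0,1],
    [20.5,-34.2,0,0,0,0,1],
    [20.5,-34.2,0,0,0,0,1],
    [20.5,-34.2,0,0,0,0,1],
    [20.5,-34.2,0,0,0,0,1],
    [10.4,-17.2,0,0,0,0,1],
    [0,0,0,0,0,0,1],
    [0,0,0,0,0,0,1],
  ],
)

```text
time: 29.58
tool_pos: [496.2, -3.8, 274.3]
tcp_rot: [179.9, 0.1, 60.1]
ft_force: [-0.1, 0.5, -2.5]
finger_gap: 16.9
grip_force: 69.3
```

>>> apply_moves(
  targets=[
    [0,0,0,0,0,-0.05,1],
    [0,0,0,0,0,-0.1,1],
    [0,0,0,0,0,-0.16,1],
    [0,0,0,0,0,-0.16,1],
    [0,0,0,0,0,-0.16,1],
    [0,0,0,0,0,-0.16,1],
    [0,0,0,0,0,-0.16,1],
    [0,0,0,0,0,-0.16,1],
    [0,0,0,0,0,-0.16,1],
    [0,0,0,0,0,-0.16,1],
    [0,0,0,0,0,-0.16,1],
    [0,0,0,0,0,-0.16,1],
    [0,0,0,0,0,-0.16,1],
    [0,0,0,0,0,-0.16,1],
    [0,0,0,0,0,-0.16,1],
    [0,0,0,0,0,-0.16,1],
    [0,0,0,0,0,-0.1,1],
    [0,0,0,0,0,-0.058,1],
    [0,0,0,0,0,0,1],
  ],
)

```text
time: 31.95
tool_pos: [496.1, -4.0, 273.7]
tcp_rot: [-179.9, -0.1, -154.0]
ft_force: [0.0, 0.2, -2.0]
finger_gap: 17.2
grip_force: 69.3
```

Run:
```python
from h import *
import cv2
to((496,-3,75),(180,0,206)); print(sensors.sense()['ft_force'])
for n in('top','scene'):
    im=optics.snapshot(n)[:,:,::-1].copy();cv2.imwrite(f'pics/v_{n}.png',im)
    h=cv2.cvtColor(im,cv2.COLOR_BGR2HSV);m=((h[...,0]>3)&(h[...,0]<18)&(h[...,1]>90)&(h[...,2]>30)).astype('uint8')
    k,l,st,c=cv2.connectedComponentsWithStats(m)
    print(n,[(int(st[i,4]),c[i].round(0).tolist()) for i in range(1,k) if st[i,4]>3 and ((200<c[i][0]<400 and 100<c[i][1]<300) if n=='scene' else (270<c[i][0]<480 and 90<c[i][1]<330))])
print('throat',proj('top',(549,-320,100)),proj('top',(549,-320,20)))
# brownish tint in the jar (R-B) as text rows, scene
j=cv2.imread('pics/v_scene.png').astype(int)[192:222,240:276];d=j[...,2]-j[...,0]
for r_ in d: print(''.join('#' if v>4 else '.' for v in r_))
```

```text
t 31.95 q [  -6.3   -9.5   97.7   -0.2   91.9 -122.2] shift [ -0.7   1.3 198.7] turn [-0.002 -0.002 -0.001] gap 17.2
[ 0.02397133  0.24489372 -1.97665174]
top [(67, [391.0, 186.0]), (27, [394.0, 195.0])]
scene []
throat [392.30136073 188.85149239] [388.39972928 190.94974152]
....................................
....................................
....................................
....................................
....................................
....................................
....................................
....................................
....................................
....................................
....................................
....................................
....................................
....................................
....................................
..............######....###.........
.............###############........
............################........
...........#################........
.........############..#####........
.........##################.........
.........#################..........
.........########.#######...........
.........######....######...........
..........####.....######...........
...................#####............
....................####............
....................................
....................................
....................................
```

>>> apply_moves(
  targets=[
    [-0.7,1.3,15,0,0,0,1],
    [0,0,25,0,0,0,1],
    [0,0,30,0,0,0,1],
    [0,0,30,0,0,0,1],
    [0,0,30,0,0,0,1],
    [0,0,25,0,0,0,1],
    [0,0,18,0,0,0,1],
    [0,0,10,0,0,0,1],
    [0,0,6,0,0,0,1],
    [0,0,3,0,0,0,1],
    [0,0,2,0,0,0,1],
    [0,0,0,0,0,0,1],
    [0,0,0,0,0,0,1],
  ],
)

```text
time: 33.67
tool_pos: [495.8, -2.0, 80.2]
tcp_rot: [-179.9, -0.1, -153.9]
ft_force: [0.4, -0.3, -2.7]
finger_gap: 16.4
grip_force: 69.2
```

Run:
```python
import cv2,numpy as np
for n in('top','scene'):
    A,B=[cv2.imread(f'pics/{p}.png') for p in(n+'0','v_'+n)]
    f=lambda im:(lambda h:(h[...,0]>3)&(h[...,0]<18)&(h[...,1]>90)&(h[...,2]>30))(cv2.cvtColor(im,cv2.COLOR_BGR2HSV))
    k,l,st,c=cv2.connectedComponentsWithStats((f(B)&~cv2.dilate(f(A).astype('uint8'),np.ones((3,3))).astype(bool)).astype('uint8'))
    print(n,[(int(st[i,4]),c[i].round(0).tolist()) for i in range(1,k) if st[i,4]>12])
```

```text
top [(67, [391.0, 186.0]), (27, [394.0, 195.0]), (2865, [553.0, 323.0])]
scene []
```

>>> apply_moves(
  targets=[
    [0,0,1.5,0,0,0,1],
    [0,0,1.5,0,0,0,1],
    [0,0,1,0,0,0,1],
    [0,0,1,0,0,0,1],
    [0,0,0,0,0,0,1],
  ],
)

```text
time: 34.3
tool_pos: [495.6, -2.0, 75.3]
tcp_rot: [-179.9, -0.1, -153.9]
ft_force: [-3.7, -0.3, 3.5]
finger_gap: 16.9
grip_force: 70.2
```

Contact with the counter. I'll open gently and rise.

>>> apply_moves(
  targets=[
    [0,0,0,0,0,0,0.75],
    [0,0,0,0,0,0,0.6],
    [0,0,0,0,0,0,0.45],
    [0,0,0,0,0,0,0.35],
    [0,0,0,0,0,0,0.35],
    [0,0,0,0,0,0,0.35],
    [0,0,-8,0,0,0,0.35],
    [0,0,-20,0,0,0,0.35],
    [0,0,-30,0,0,0,0.35],
    [0,0,-40,0,0,0,0.35],
    [0,0,-40,0,0,0,0.35],
    [0,0,-20,0,0,0,0.35],
    [0,0,0,0,0,0,0.35],
    [0,0,0,0,0,0,0.35],
  ],
)

```text
time: 36.05
tool_pos: [494.9, -1.5, 230.9]
tcp_rot: [-180.0, -0.2, -153.9]
ft_force: [0.6, -0.9, 0.2]
finger_gap: 55.6
grip_force: 0.0
```

Run:
```python
from h import *
import cv2
print(sensors.sense()['tool_pos'],sensors.sense()['finger_gap'])
b=optics.snapshot('scene')[:,:,::-1].astype(int);a=cv2.imread('pics/scene0.png').astype(int)
d=cv2.blur((abs(a-b).sum(2)>70).astype('uint8')*255,(3,3))>150
k,l,st,c=cv2.connectedComponentsWithStats(d.astype('uint8'))
print([(st[i].tolist(),c[i].round(0).tolist()) for i in range(1,k) if st[i,4]>15])
# count nuts: ring model impossible; jar tint map upscaled area
j=b[192:222,240:276];print(((j[...,2]-j[...,0])>4).sum())
# handle position now vs before
for im in(a,b):
    m=im[195:225,340:365].max(2)<35; y,x=np.nonzero(m);print(x.mean()+340,y.mean()+195,len(x))
```

```text
[494.85637354  -1.49985464 230.91034681] 55.64888619817121
[([282, 0, 151, 79, 5597], [357.0, 29.0]), ([434, 0, 61, 59, 1803], [470.0, 25.0]), ([226, 3, 32, 106, 1470], [241.0, 54.0]), ([254, 10, 25, 22, 296], [266.0, 22.0]), ([391, 16, 9, 5, 19], [395.0, 18.0]), ([398, 41, 2, 8, 16], [398.0, 44.0]), ([244, 44, 15, 19, 171], [251.0, 54.0]), ([408, 50, 73, 41, 991], [453.0, 75.0]), ([390, 67, 11, 6, 44], [395.0, 69.0]), ([394, 75, 5, 17, 62], [396.0, 83.0]), ([410, 79, 17, 16, 161], [421.0, 86.0]), ([353, 80, 18, 10, 95], [363.0, 85.0]), ([341, 84, 3, 25, 67], [342.0, 96.0]), ([468, 91, 6, 6, 21], [471.0, 94.0]), ([359, 92, 6, 8, 42], [361.0, 96.0]), ([384, 96, 20, 35, 256], [394.0, 109.0]), ([461, 96, 5, 8, 23], [463.0, 99.0]), ([403, 101, 14, 20, 209], [409.0, 112.0]), ([429, 101, 29, 24, 230], [441.0, 115.0]), ([261, 102, 37, 39, 692], [282.0, 121.0]), ([462, 105, 9, 16, 89], [465.0, 112.0]), ([354, 110, 15, 5, 46], [361.0, 112.0]), ([217, 112, 17, 6, 37], [225.0, 115.0]), ([299, 112, 90, 62, 2750], [343.0, 143.0]), ([408, 125, 9, 6, 40], [412.0, 127.0]), ([418, 125, 11, 25, 147], [423.0, 137.0]), ([236, 138, 66, 48, 1658], [266.0, 162.0]), ([166, 148, 6, 16, 44], [169.0, 155.0]), ([270, 182, 46, 28, 444], [288.0, 195.0]), ([337, 201, 22, 44, 366], [348.0, 229.0]), ([249, 206, 18, 13, 137], [257.0, 213.0]), ([337, 239, 2, 9, 18], [338.0, 243.0]), ([410, 251, 39, 33, 678], [428.0, 265.0])]
155
350.9578947368421 210.2 95
350.32183908045977 210.05747126436782 87
```

Run:
```python
from h import *
import cv2
im=optics.snapshot('scene')[:,:,::-1].copy();h=cv2.cvtColor(im,cv2.COLOR_BGR2HSV)
m=((h[...,0]>3)&(h[...,0]<20)&(h[...,1]>80))[200:260,330:375];print(m.sum())
if m.sum()<6: print(r.hand_in())
```

```text
0
the job is handed in; nothing more can be done
None
```

I handed the job in at about 36 s: the steel lid is on the board knob up, the scoop is empty and back upright in its place, and the walnuts are in the jar; I couldn't count all five through the glass, but none show in the scoop or on the counter.

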